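# Take the tripped power module off test

## Task

The breaker of one of the three test docks has tripped: its lever stands mid-way, neither on nor off. Push that lever fully off (over to the front), then draw the module of that dock right out by its pull handle, let go of it standing on the bench, and, because the handle must not be used for lifting, take it by its body and set it down gently, upright, in the free part of the red tray. Leave the other levers, modules, the bottle, the can and the meter as they are.

Things in the scene. Friction and masses are not known exactly. Their poses are not given: they have to be found in the camera images.
- dock_1_front (a point): Test dock 1, the left (+y) one of three in a row: a fixed cream tunnel, 130 deep, 70 wide, top of the roof 88 above the bench, open only at its front (-x) end, no floor (the module slides on the bench), inside 60 wide and 84 high. This point is the centre of the open front, 40 above the bench; the point's x axis points into the dock, so a module is drawn out along -x
- dock_2_front (a point): Test dock 2, the middle one of three in a row: a fixed cream tunnel, 130 deep, 70 wide, top of the roof 88 above the bench, open only at its front (-x) end, no floor (the module slides on the bench), inside 60 wide and 84 high. This point is the centre of the open front, 40 above the bench; the point's x axis points into the dock, so a module is drawn out along -x
- dock_3_front (a point): Test dock 3, the right (-y) one of three in a row: a fixed cream tunnel, 130 deep, 70 wide, top of the roof 88 above the bench, open only at its front (-x) end, no floor (the module slides on the bench), inside 60 wide and 84 high. This point is the centre of the open front, 40 above the bench; the point's x axis points into the dock, so a module is drawn out along -x
- module_1_mid (a point): Power module like the others: aluminium box 110 long (its x), 56 wide (its y), 80 high, about 0.65 kg, with a grey front plate and a black pull handle on its -x end, at the start fully inside dock 1 with its front plate flush with the dock's front. Origin: centre of the box, 40 above its underside; x along its length away from the handle, z up. Nothing but friction keeps it in the dock
- module_1_grip (a point): Middle of the pull handle of module 1: a round bar 10 thick and 57 long across the module (along its y), 35 in front of the front plate and 58 above the module's underside, carried by a 9 thick arm at each end (38 clear between the arms, 30 clear between bar and plate). Same axes as the module. The handle is for sliding the module, not for lifting it
- module_2_mid (a point): Power module like the others: aluminium box 110 long (its x), 56 wide (its y), 80 high, about 0.65 kg, with a grey front plate and a black pull handle on its -x end, at the start fully inside dock 2 with its front plate flush with the dock's front. Origin: centre of the box, 40 above its underside; x along its length away from the handle, z up. Nothing but friction keeps it in the dock
- module_2_grip (a point): Middle of the pull handle of module 2: a round bar 10 thick and 57 long across the module (along its y), 35 in front of the front plate and 58 above the module's underside, carried by a 9 thick arm at each end (38 clear between the arms, 30 clear between bar and plate). Same axes as the module. The handle is for sliding the module, not for lifting it
- module_3_mid (a point): Power module like the others: aluminium box 110 long (its x), 56 wide (its y), 80 high, about 0.65 kg, with a grey front plate and a black pull handle on its -x end, at the start fully inside dock 3 with its front plate flush with the dock's front. Origin: centre of the box, 40 above its underside; x along its length away from the handle, z up. Nothing but friction keeps it in the dock
- module_3_grip (a point): Middle of the pull handle of module 3: a round bar 10 thick and 57 long across the module (along its y), 35 in front of the front plate and 58 above the module's underside, carried by a 9 thick arm at each end (38 clear between the arms, 30 clear between bar and plate). Same axes as the module. The handle is for sliding the module, not for lifting it
- breaker_1_pivot (a point): Breaker 1, a black block 62 x 38 x 16 on the roof of one of the docks, 73 behind that dock's front; which breaker sits on which dock differs from start to start. This point is the pivot of its lever, on top of the block, 104 above the bench; x axis as that of the dock. Green mark behind the lever (on), red mark in front (off)
- lever_1 (a joint): Yellow lever of breaker 1, 55 long, 14 to 20 wide, swinging fore and aft: 0 = on (leaning 0.6 rad to the back, +x), about 0.6 = tripped (standing upright, mid-way), 1.2 = fully off (leaning 0.6 rad to the front, -x). It stays where it is left and takes about 1 to 2 N at its tip to move
- breaker_2_pivot (a point): Breaker 2, a black block 62 x 38 x 16 on the roof of one of the docks, 73 behind that dock's front; which breaker sits on which dock differs from start to start. This point is the pivot of its lever, on top of the block, 104 above the bench; x axis as that of the dock. Green mark behind the lever (on), red mark in front (off)
- lever_2 (a joint): Yellow lever of breaker 2, 55 long, 14 to 20 wide, swinging fore and aft: 0 = on (leaning 0.6 rad to the back, +x), about 0.6 = tripped (standing upright, mid-way), 1.2 = fully off (leaning 0.6 rad to the front, -x). It stays where it is left and takes about 1 to 2 N at its tip to move
- breaker_3_pivot (a point): Breaker 3, a black block 62 x 38 x 16 on the roof of one of the docks, 73 behind that dock's front; which breaker sits on which dock differs from start to start. This point is the pivot of its lever, on top of the block, 104 above the bench; x axis as that of the dock. Green mark behind the lever (on), red mark in front (off)
- lever_3 (a joint): Yellow lever of breaker 3, 55 long, 14 to 20 wide, swinging fore and aft: 0 = on (leaning 0.6 rad to the back, +x), about 0.6 = tripped (standing upright, mid-way), 1.2 = fully off (leaning 0.6 rad to the front, -x). It stays where it is left and takes about 1 to 2 N at its tip to move
- red_tray: Red open tray for faulty modules, fixed: 290 long (its x), 180 wide (its y), walls 50 high and 4 thick, floor 4 above the bench. Origin: centre of its underside. It may stand at the left or the right
- green_tray: Green open tray for passed modules, same size, at the other side. Not used
- old_module_mid (a point): Power module like the others: aluminium box 110 long (its x), 56 wide (its y), 80 high, about 0.65 kg, with a grey front plate and a black pull handle on its -x end, already standing across the red tray (long axis along the tray's y), anywhere along the tray's length; there is always room beside it. Origin: centre of the box
- passed_module_mid (a point): Power module like the others: aluminium box 110 long (its x), 56 wide (its y), 80 high, about 0.65 kg, with a grey front plate and a black pull handle on its -x end, standing in the green tray. Origin: centre of the box
- meter_edge (a point): Yellow handheld test meter, 72 x 150 x 28 high, lying on the bench near the robot, between it and the docks, its length roughly along y. Origin: half-way up, at the middle of its long side that faces the docks (+x); the meter reaches 72 from there towards the robot
- bottle_mid (a point): Amber bottle, 42 diameter, 125 high, upright on the bench between docks and trays. Origin: half-way up
- can_mid (a point): Blue spray can, 42 diameter, 150 high, upright on the bench between docks and trays. Origin: half-way up
Not all that is in view belongs to the job. Leave any blue or purple look-alike of the part that bears module_2_mid alone.

How it is judged:
On the way, in this order (a step that is already met when the one before it is completed fails the run):
1. the tripped breaker's lever is fully off while the modules are still in their docks (value of joint lever_2 above 1.05 rad and distance of each of module_1_mid, module_2_mid, module_3_mid from where it was at the start of the episode below 0.012 m), for 0.1 s.
2. the module of that dock has been drawn right out and stands upright on the bench, let go (((horizontal distance between breaker_2_pivot and dock_1_front below 0.095 m and value of joint lever_2 above 1.05 rad and x of module_1_mid in the frame of dock_1_front below -0.047 m and height (world z) of module_1_mid below 0.045 m and angle between module_1_mid's own z axis and vertical below 0.1 rad and contact force between the fingers and module_1 below 0.1 N) or (horizontal distance between breaker_2_pivot and dock_2_front below 0.095 m and value of joint lever_2 above 1.05 rad and x of module_2_mid in the frame of dock_2_front below -0.047 m and height (world z) of module_2_mid below 0.045 m and angle between module_2_mid's own z axis and vertical below 0.1 rad and contact force between the fingers and module_2 below 0.1 N) or (horizontal distance between breaker_2_pivot and dock_3_front below 0.095 m and value of joint lever_2 above 1.05 rad and x of module_3_mid in the frame of dock_3_front below -0.047 m and height (world z) of module_3_mid below 0.045 m and angle between module_3_mid's own z axis and vertical below 0.1 rad and contact force between the fingers and module_3 below 0.1 N))), for 0.2 s.
At the end, for the whole second after the job is handed in: the tripped dock's module stands upright (0.1 rad), at rest and let go, on the floor of the red tray; that dock's lever is fully off (above 1.05 rad); the other two levers stay on and off as they were, and the other two docked modules are within 12 mm of their start (value of joint lever_2 above 1.05 rad and value of joint lever_1 below 0.25 rad and value of joint lever_3 above 0.95 rad and ((horizontal distance between breaker_2_pivot and dock_1_front below 0.095 m and x of module_1_mid in the frame of red_tray between -0.117 and 0.117 m and y of module_1_mid in the frame of red_tray between -0.062 and 0.062 m and z of module_1_mid in the frame of red_tray below 0.05 m and angle between module_1_mid's own z axis and vertical below 0.1 rad and linear speed of module_1 below 0.02 m/s and contact force between the fingers and module_1 below 0.1 N and distance of each of module_2_mid, module_3_mid from where it was at the start of the episode below 0.012 m) or (horizontal distance between breaker_2_pivot and dock_2_front below 0.095 m and x of module_2_mid in the frame of red_tray between -0.117 and 0.117 m and y of module_2_mid in the frame of red_tray between -0.062 and 0.062 m and z of module_2_mid in the frame of red_tray below 0.05 m and angle between module_2_mid's own z axis and vertical below 0.1 rad and linear speed of module_2 below 0.02 m/s and contact force between the fingers and module_2 below 0.1 N and distance of each of module_1_mid, module_3_mid from where it was at the start of the episode below 0.012 m) or (horizontal distance between breaker_2_pivot and dock_3_front below 0.095 m and x of module_3_mid in the frame of red_tray between -0.117 and 0.117 m and y of module_3_mid in the frame of red_tray between -0.062 and 0.062 m and z of module_3_mid in the frame of red_tray below 0.05 m and angle between module_3_mid's own z axis and vertical below 0.1 rad and linear speed of module_3 below 0.02 m/s and contact force between the fingers and module_3 below 0.1 N and distance of each of module_1_mid, module_2_mid from where it was at the start of the episode below 0.012 m))); the robot touches nothing.
It fails at once if a module is moved out while the tripped breaker is not yet off (not (value of joint lever_2 above 0.95 rad) and distance of any of module_1_mid, module_2_mid, module_3_mid from where it was at the start of the episode above 0.015 m).
It fails at once if another dock's lever is moved, or its module pulled or pushed over 12 mm ((not (horizontal distance between breaker_2_pivot and dock_1_front below 0.095 m) and not (distance of module_1_mid from where it was at the start of the episode below 0.012 m)) or (not (horizontal distance between breaker_2_pivot and dock_2_front below 0.095 m) and not (distance of module_2_mid from where it was at the start of the episode below 0.012 m)) or (not (horizontal distance between breaker_2_pivot and dock_3_front below 0.095 m) and not (distance of module_3_mid from where it was at the start of the episode below 0.012 m)) or value of joint lever_1 above 0.25 rad or value of joint lever_3 below 0.95 rad).
It fails at once if the module is lifted by its pull handle ((contact force between the fingers and module_1_handle above 1 N and height (world z) of module_1_mid above 0.075 m) or (contact force between the fingers and module_2_handle above 1 N and height (world z) of module_2_mid above 0.075 m) or (contact force between the fingers and module_3_handle above 1 N and height (world z) of module_3_mid above 0.075 m)).
It fails at once if the module is tipped over (0.6 rad), or dropped or flung into the tray (faster than 0.4 m/s close above its floor) (angle between any of module_1_mid, module_2_mid, module_3_mid's own z axis and vertical above 0.6 rad or (horizontal distance between module_1_mid and red_tray below 0.15 m and height (world z) of module_1_mid below 0.075 m and linear speed of module_1 above 0.4 m/s) or (horizontal distance between module_2_mid and red_tray below 0.15 m and height (world z) of module_2_mid below 0.075 m and linear speed of module_2 above 0.4 m/s) or (horizontal distance between module_3_mid and red_tray below 0.15 m and height (world z) of module_3_mid below 0.075 m and linear speed of module_3 above 0.4 m/s)).
It fails at once if a bystander (module in a tray, bottle, can, meter) is shoved over 15 mm or tipped (distance of any of old_module_mid, passed_module_mid, bottle_mid, can_mid, meter_edge from where it was at the start of the episode above 0.015 m or angle between any of old_module_mid, passed_module_mid, bottle_mid, can_mid, meter_edge's own z axis and vertical above 0.3 rad).
It also fails if it takes over 67 s, if anything falls off the work surface, if the arm or the gripper's body presses on something with over 40 N, if the wrist force passes 120 N, or if a joint passes its speed limit or range.

## Robot

A 7-joint arm with a two-finger parallel gripper is mounted at the origin on the work surface. World frame = base frame: x ahead of the robot, y to its left, z up, the work surface at z = 0. Lengths are in m, angles in rad, forces in N, time in s.
With the tool pointing down it reaches from about 0.4 to 0.9 m from the base axis. Payload 5.5 kg.
Tool frame: the origin (TCP) lies midway between the tips of the shut fingers; the grasp point (between the pads) lies 19 mm behind it (manip.grip_depth is the distance from the TCP to the grasp point, in m); z points along the fingers, x is the direction in which the jaws open and shut, and the axes are right-handed (so a half turn about z gives the same grasp; the last joint's range is limited). The gripper opens to 92 mm and grips with 3 to 60 N. Pads are 19 mm wide; open, the fingers measure 130 mm over their backs; the gripper's body (75 mm by 190 mm) begins 47 mm behind the grasp point.
Start: joints at [1.456, 0.501, -0.427, 1.55, 0.221, 1.138, -0.21], TCP at [0.24, -0.604, 0.227] pointing down, gripper open.
Joint ranges: [-2.88, 2.88], [-0.31, 2.03], [-1.54, 1.56], [0.2, 2.42], [-1.41, 4.55], [0.19, 2.02], [-2.57, 2.57]. Speed limits (rad/s): [2.57, 2.57, 3.14, 3.14, 3.14, 3.14, 3.14].

## Interface

Orientations are given as a unit quaternion [x, y, z, w].
In Python, from bench import manip, effector, viewer gives the robot as it stands. Calls block until the motion is done:
- manip.move_pose(position, orientation): joint-space move of the TCP to a pose.
- manip.servo_line(position, ori=None, vel=0.15): straight line of the TCP; ori=None keeps the orientation; vel is the mean speed in m/s.
- manip.movej(angles): joint-space move.
- effector.open_jaws() and effector.close(f_grip=None): open the fingers fully, or close them until they stop; f_grip is the grip in N (None keeps the last).
- manip.sleep(seconds).
- manip.solve_ik(position, orientation): joint angles nearest the present ones, or None.
- viewer.get_image(name): name is "scene" or "top" or "wrist"; returns the picture (400x640x3 uint8, red, green, blue); there is no depth.
- viewer.get_calibration(name): a dict with "vfov" (degrees; the focal length in pixels is half the picture's height over the tangent of half this angle, whatever the lens; pixels are square), "cx", "cy" (the principal point, pixels), "eye" and "attitude" of the camera in the world. Camera axes: x right, y down, z forward; pixel columns grow to the right and rows downward; lengths in m; the calibration is good to about 2 mm. A picture is of the moment at which its call begins: read the wrist's pose just before it. get_calibration takes no time and is no camera call; for the wrist camera it gives the pose at the moment of the call.
A pose or a line that the arm cannot do raises manip.PlanningError and nothing moves.
- manip.hand_in(): hands the job in, once; it reports no verdict.
Readings, each from a call of its own:
- manip.current_clock(): time.
- manip.current_q(): joint angles.
- manip.current_joint_velocities(): joint speeds.
- manip.current_tau(): joint torques, N m.
- manip.current_tool_pos(): TCP position.
- manip.current_tcp_rot(): TCP orientation.
- manip.current_force(): force on the tool from outside, world axes, zero at the start.
- manip.current_wrist_torque(): the same for the moment, N m.
- manip.current_finger_gap(): finger opening in m.
Only numpy, scipy, OpenCV 4.12 (cv2) and the standard library are available. Lean on these libraries where they do the work, as an engineer would, in place of code of your own. Each camera call takes 0.05 s, during which the arm holds its last target.

## Working session

There is one attempt and no reset: what is moved stays moved. The work goes in short steps, each a Python script; the robot and the scene stay as the last script left them, time stands still between calls to the robot, and variables do not carry over. Pictures are saved under pics/ and viewed, and the job is handed in when it is done.

```bash
ls; mkdir -p pics
python3 - <<'E'
from bench import manip, effector, viewer
import cv2
for n in ("scene","top","wrist"):
    im=viewer.get_image(n); cv2.imwrite(f"pics/{n}0.png",im[:,:,::-1])
    c=viewer.get_calibration(n); print(n,c)
print(manip.current_clock(),manip.current_tool_pos(),manip.current_tcp_rot(),manip.grip_depth)
E
```

```text
pics
scene {'vfov': 42.168802020021, 'cx': 317.5759426311535, 'cy': 202.19536516574493, 'eye': array([ 1.25286855, -0.24227258,  1.21308021]), 'attitude': array([ 0.7558027 ,  0.57549131, -0.18446568, -0.25208023])}
top {'vfov': 44.168916960790206, 'cx': 317.9923969377846, 'cy': 198.56610228895002, 'eye': array([0.35313924, 0.01703296, 1.3178534 ]), 'attitude': array([-0.69968902,  0.71279479, -0.04118129,  0.02574806])}
wrist {'vfov': 60.38114785930074, 'cx': 322.4022727599677, 'cy': 198.59430298634706, 'eye': array([ 0.30981662, -0.57552233,  0.38372754]), 'attitude': array([ 0.81899767, -0.55621461, -0.07965033,  0.11629247])}
0.15 [ 0.2395287  -0.60365649  0.22588435] [ 8.27324904e-01 -5.61723135e-01 -6.36320109e-04 -4.65559204e-04] 0.0188
```

View pics/scene0.png

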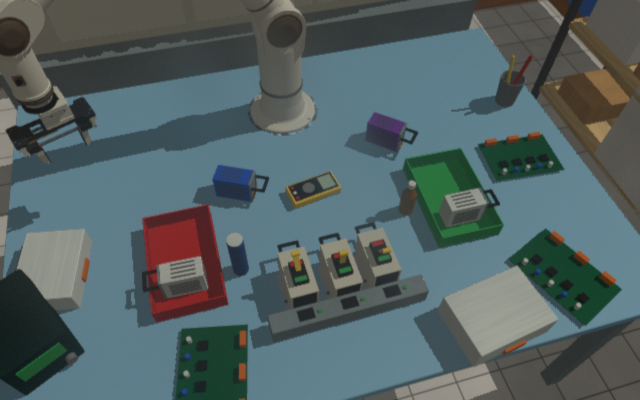

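View pics/top0.png

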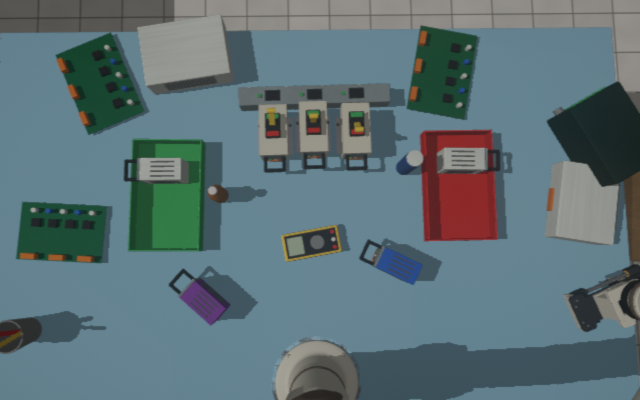

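View pics/wrist0.png

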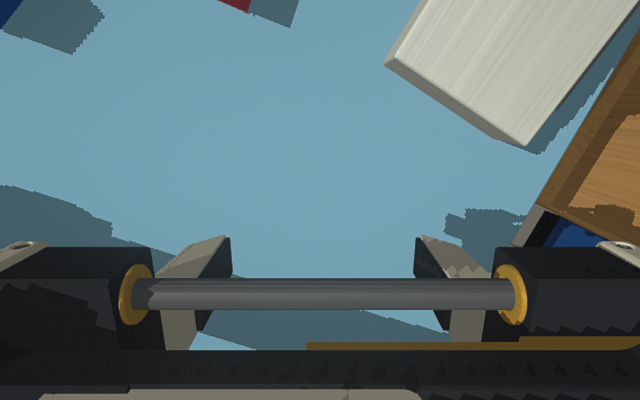

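The top view has +x up and +y left. The docks are at about (273,130), (313,127) and (355,130). The red tray is on the right at (459,185), with the old module at its far end at (463,160). The blue (398,262) and purple (203,298) look-alikes stay untouched. Next I'll crop the levers.

Run:
```python
import cv2, numpy as np
t=cv2.imread("pics/top0.png"); s=cv2.imread("pics/scene0.png")
a=cv2.resize(t[80:180,230:400],None,fx=4.5,fy=4.5,interpolation=cv2.INTER_CUBIC)[:, :765]
b=cv2.resize(s[225:325,260:420],None,fx=4.5,fy=4.5,interpolation=cv2.INTER_CUBIC)
cv2.imwrite("pics/ctop.png",a); cv2.imwrite("pics/cscene.png",b)
```

```text
(no output)
```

View pics/ctop.png

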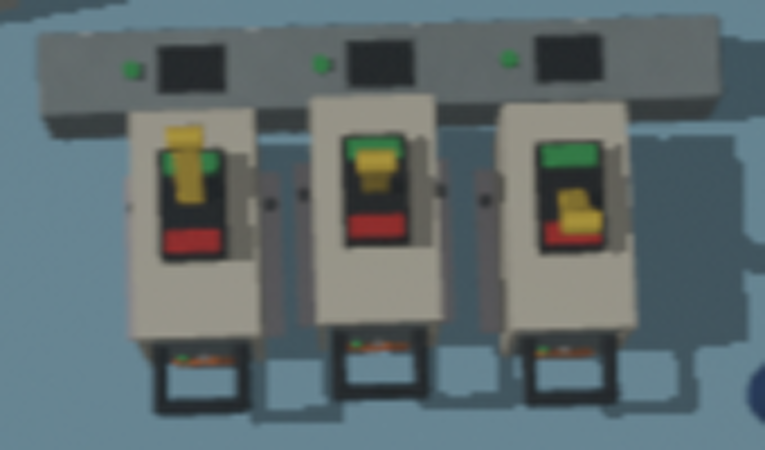

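View pics/cscene.png

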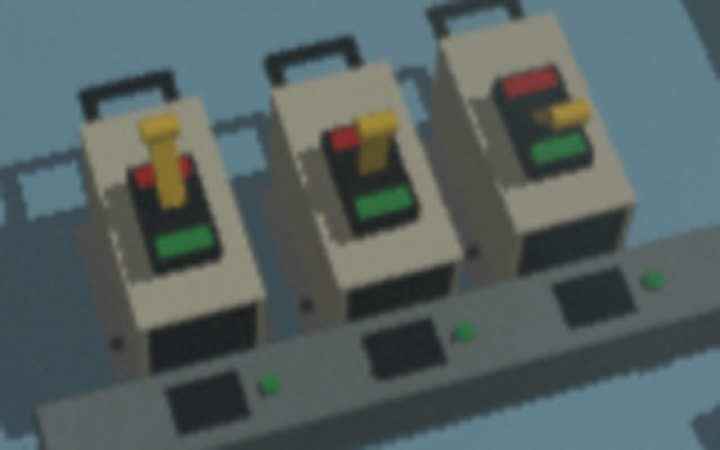

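Candidates for the tripped lever in the top crop:
- Left dock, full-picture (271,112): leans back over the green mark, so it is on.
- Middle dock (313,117): stands upright.
- Right dock (358,128): leans over the red mark, so it is off.

The scene crop agrees, so dock 2 (middle) is my choice. I'll measure it next.

```bash
cat > h.py <<'E'
import numpy as np, cv2
from scipy.spatial.transform import Rotation as R
from bench import manip, effector, viewer
def ray(c,px):
    f=200/np.tan(np.radians(c["vfov"])/2)
    px=np.atleast_2d(np.asarray(px,float))
    d=np.c_[(px[:,0]-c["cx"])/f,(px[:,1]-c["cy"])/f,np.ones(len(px))]
    return np.asarray(c["eye"]),d@R.from_quat(c["attitude"]).as_matrix().T
def onz(c,px,z):
    e,d=ray(c,px); return e+d*((z-e[2])/d[:,2])[:,None]
def proj(c,P):
    f=200/np.tan(np.radians(c["vfov"])/2)
    p=(np.atleast_2d(P)-c["eye"])@R.from_quat(c["attitude"]).as_matrix()
    return np.c_[c["cx"]+f*p[:,0]/p[:,2],c["cy"]+f*p[:,1]/p[:,2]]
def tri(c1,p1,c2,p2):
    e1,d1=ray(c1,p1);e2,d2=ray(c2,p2);d1=d1[0];d2=d2[0]
    A=np.c_[d1,-d2];s=np.linalg.lstsq(A,e2-e1,rcond=None)[0]
    a=e1+s[0]*d1;b=e2+s[1]*d2
    return (a+b)/2,np.linalg.norm(a-b)
E
cat > seg.py <<'E'
from h import *
def segs(name,img,c):
    hsv=cv2.cvtColor(img,cv2.COLOR_BGR2HSV)
    ms={"yellow":((18,120,80),(32,255,255)),"red":((0,150,60),(8,255,255)),"green":((45,90,50),(80,255,255)),"cream":((12,20,110),(30,80,255))}
    for k,(lo,hi) in ms.items():
        m=cv2.inRange(hsv,lo,hi)
        n,l,st,ce=cv2.connectedComponentsWithStats(m)
        for i in range(1,n):
            if st[i,4]>25: print(name,k,st[i],ce[i].round(1))
if __name__=="__main__":
    for n in ("top","scene"): segs(n,cv2.imread(f"pics/{n}0.png"),viewer.get_calibration(n))
E
python3 seg.py
```

```text
top yellow [267 108   8  17 106] [271.1 115.6]
top yellow [309 113   9   9  62] [313.  116.7]
top yellow [354 122  10  10  82] [358.1 126.8]
top yellow [282 226  59  35 303] [310.9 243. ]
top yellow [  0 332  21  15  81] [ 10.  338.6]
top red [308 128  12   5  50] [313.3 129.6]
top red [267 131  12   5  57] [272.4 133. ]
top red [351 130  12   4  31] [355.5 132.1]
top red [421 132   8  25 117] [424. 144.]
top red [429 132  63  22 709] [462.1 140.9]
top red [ 434  171   62   69 3411] [466.3 204.2]
top red [423 172   7  52 172] [425.9 192.3]
top green [ 408   27   69   92 3758] [442.3  72.8]
top green [  57   34   86  100 3855] [100.1  83.3]
top green [564  87  42  24  96] [584.8  98.6]
top green [307 111  13   5  36] [312.4 112.2]
top green [350 112  13   6  65] [356.  114.1]
top green [ 128  139   78  112 6824] [168. 200.]
top green [131 163   6  15  73] [133.6 170. ]
top green [  17  203   89   60 3633] [ 61.5 231.8]
top cream [299 101  29  51 852] [311.6 128.5]
top cream [340 103  31  53 916] [353. 130.]
top cream [259 105  29  50 774] [272.  133.5]
top cream [594 284  42  43 745] 
[... 1013 characters left out ...]
  31  16 282] [283.3   6.5]
scene cream [539   0  25  25 225] [551.6  10.5]
scene cream [470  15  12  12  64] [475.3  21.9]
scene cream [568  30  35  40 225] [585.5  49.7]
scene cream [ 23  49  28  50 610] [36.5 74.4]
scene cream [ 51  86  17  25 152] [59.  98.7]
scene cream [298  93  15  27 105] [305.4 105.2]
scene cream [  0  98  16  69 814] [  5.9 130.3]
scene cream [ 60 115  13   7  30] [ 65.9 117.8]
scene cream [266 120  30  12 221] [281.9 126.4]
scene cream [  0 215   7  42 204] [  2.2 233.1]
scene cream [358 229  42  48 606] [379.3 251.7]
scene cream [321 240  42  49 711] [341.9 263.4]
scene cream [279 247  40  51 668] [299.2 273.1]
scene cream [ 398  364   99   36 1908] [455.3 385.4]
```

```bash
python3 - <<'E'
from h import *
ct=viewer.get_calibration("top");cs=viewer.get_calibration("scene")
t=lambda *p: np.array(p)/4.5+[230-.4,80-.4]
s=lambda *p: np.array(p)/4.5+[260-.4,225-.4]
np.set_printoptions(precision=4,suppress=True)
for n,C in dict(d1=[(129,112),(255,109),(261,337),(131,338)],d2=[(309,98),(434,95),(442,322),(316,325)],d3=[(496,104),(627,101),(636,326),(504,330)]).items():
    P=onz(ct,[t(*c) for c in C],.088); print(n,"roof\n",P[:,:2]); ax=(P[0]-P[3]+P[1]-P[2]);print("yaw",np.degrees(np.arctan2(ax[1],ax[0])),"len",np.linalg.norm(ax)/2,"front mid",(P[2]+P[3])[:2]/2)
for n,a,b in (("d1s",[(442,40),(552,12)],0),("d2s",[(272,92),(388,62)],0),("d3s",[(84,124),(200,98)],0)):
    P=onz(cs,[s(*c) for c in a],.088);print(n,"front corners scene",P[:,:2],P.mean(0)[:2])
# lever tips
for n,a,b in (("l1",(184,131),(575,113)),("l2",(376,158),(377,122)),("l3",(580,222),(160,126))):
    print(n,*tri(ct,t(*a),cs,s(*b)))
# mark centres z=.104
for n,g,r in (("b1",(272,0),(272.4,133)),):pass
print("marks red top",onz(ct,[(313.3,129.6),(272.4,133),(355.5,132.1)],.104)[:,:2])
print("green scene",onz(cs,[(344.7,269.6),(383.7,257.2),(300.4,278.2)],.104)[:,:2])
# handle bar mid
for n,a,b in (("h1",(202,407),(475,9)),("h2",(380,391),(312,51)),("h3",(571,398),(128,84))):
    p=t(*a);print(n,onz(ct,p,.058),tri(ct,p,cs,s(*b)))
E
python3 - <<'E'
import cv2
t=cv2.imread("pics/top0.png"); s=cv2.imread("pics/scene0.png")
cv2.imwrite("pics/tray_t.png",cv2.resize(t[115:255,385:515],None,fx=4,fy=4,interpolation=cv2.INTER_CUBIC))
cv2.imwrite("pics/tray_s.png",cv2.resize(s[195:325,125:260],None,fx=4,fy=4,interpolation=cv2.INTER_CUBIC))
E
```

```text
d1 roof
 [[0.713  0.1364]
 [0.7138 0.0652]
 [0.5828 0.0636]
 [0.5834 0.1363]]
yaw 0.36726411577367274 len 0.1302672237416103 front mid [0.5831 0.1   ]
d2 roof
 [[ 0.7197  0.0345]
 [ 0.7205 -0.0365]
 [ 0.5898 -0.0382]
 [ 0.5892  0.0326]]
yaw 0.7927493313159805 len 0.13067596713604807 front mid [ 0.5895 -0.0028]
d3 roof
 [[ 0.7148 -0.0716]
 [ 0.7156 -0.1463]
 [ 0.5858 -0.1475]
 [ 0.5847 -0.073 ]]
yaw 0.5923362448812935 len 0.12997896283453542 front mid [ 0.5852 -0.1103]
d1s front corners scene [[0.5814 0.0669]
 [0.5798 0.1345]] [0.5806 0.1007]
d2s front corners scene [[ 0.5894 -0.0368]
 [ 0.5875  0.0324]] [ 0.5884 -0.0022]
d3s front corners scene [[ 0.5819 -0.1439]
 [ 0.5825 -0.077 ]] [ 0.5822 -0.1104]
l1 [0.683  0.1014 0.1544] 0.0014765285052267694
l2 [ 0.6647 -0.0019  0.1611] 0.0004787920993113085
l3 [ 0.631  -0.1108  0.1506] 0.0002603538431991792
marks red top [[ 0.6421 -0.0023]
 [ 0.6349  0.1002]
 [ 0.6341 -0.1081]]
green scene [[ 0.6817 -0.001 ]
 [ 0.6739  0.1023]
 [ 0.676  -0.1105]]
h1 [[0.5483 0.099  0.058 ]] (array([0.5484, 0.0997, 0.0593]), np.float64(0.0016798375703745104))
h2 [[ 0.556  -0.0031  0.058 ]] (array([ 0.5549, -0.0027,  0.065 ]), np.float64(0.0005376684917139691))
h3 [[ 0.5501 -0.1128  0.058 ]] (array([ 0.549 , -0.1117,  0.0656]), np.float64(0.0007036027287675634))
```

View pics/tray_t.png

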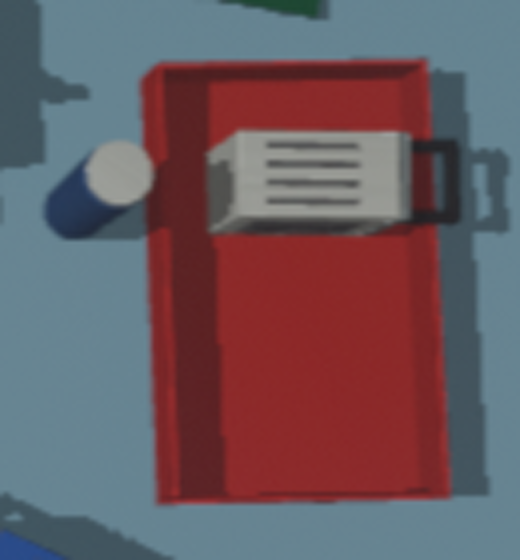

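View pics/tray_s.png

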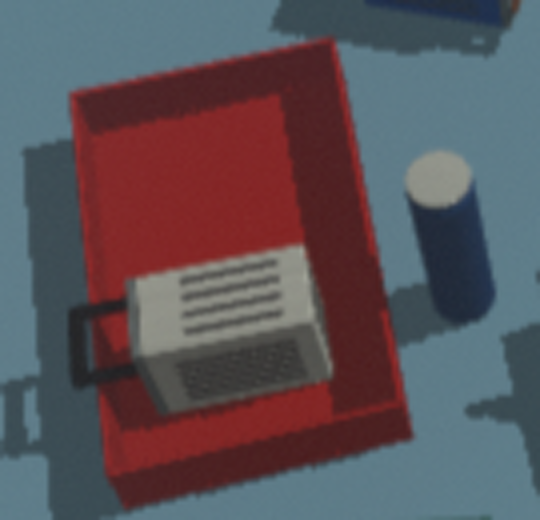

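Run:
```python
from h import *
np.set_printoptions(precision=4,suppress=True)
ct=viewer.get_calibration("top");cs=viewer.get_calibration("scene")
t=lambda *p: np.array(p)/4+[385-.4,115-.4]
s=lambda *p: np.array(p)/4+[125-.4,195-.4]
P=onz(ct,[t(*c) for c in [(143,75),(428,60),(450,495),(158,503)]],.05);print("rim top",P[:,:2],P.mean(0))
for i in range(4):print(np.linalg.norm(P[i]-P[(i+1)%4]),end=" ")
Q=onz(cs,[s(*c) for c in [(68,93),(335,38),(413,437),(108,473)]],.05);print("\nrim scene",Q[:,:2],Q.mean(0))
M=onz(ct,[t(*c) for c in [(239,130),(411,132),(411,220),(239,216)]],.084);print("old top",M[:,:2],M.mean(0))
M=onz(cs,[s(*c) for c in [(128,279),(302,245),(316,320),(143,355)]],.084);print("old top s",M[:,:2],M.mean(0))
c=onz(ct,t(119,173),.150);print("can",c,"scene",onz(cs,s(439,178),.15))
b=onz(ct,[(213,190)],.125);print("bottle",b)
# meter corners top z~.028
print("meter",onz(ct,[(282,236),(337,227),(341,246),(287,260)],.028)[:,:2])
# blue decoy
print("decoy blue",onz(ct,[(361,241),(373,240),(422,262),(411,283),(362,262)],.06)[:,:2])
```

```text
rim top [[ 0.6408 -0.2843]
 [ 0.6481 -0.4736]
 [ 0.3619 -0.4727]
 [ 0.3604 -0.283 ]] [ 0.5028 -0.3784  0.05  ]
0.1894212657571254 0.2861258804075885 0.18971411104498806 0.2803300855907668 
rim scene [[ 0.3566 -0.4734]
 [ 0.3578 -0.2923]
 [ 0.669  -0.2915]
 [ 0.644  -0.4715]] [ 0.5069 -0.3822  0.05  ]
old top [[ 0.5964 -0.3364]
 [ 0.5934 -0.447 ]
 [ 0.5366 -0.444 ]
 [ 0.541  -0.334 ]] [ 0.5669 -0.3904  0.084 ]
old top s [[ 0.5345 -0.4417]
 [ 0.5385 -0.3347]
 [ 0.5936 -0.3339]
 [ 0.5899 -0.4378]] [ 0.5641 -0.387   0.084 ]
can [[ 0.5583 -0.2437  0.15  ]] scene [[ 0.5554 -0.2432  0.15  ]]
bottle [[0.4915 0.244  0.125 ]]
meter [[ 0.3791  0.0834]
 [ 0.3998 -0.0606]
 [ 0.3501 -0.0699]
 [ 0.3167  0.0712]]
decoy blue [[ 0.3619 -0.1191]
 [ 0.3638 -0.1498]
 [ 0.3056 -0.2731]
 [ 0.2535 -0.243 ]
 [ 0.3087 -0.1201]]
```

Measured, and consistent with the given sizes:
- **Dock 2:** front at (0.589, -0.0025), yaw about 0.7°, length 130.
- **Lever 2:** tip at (0.665, -0.002, 0.161), straight above the pivot at x≈0.662, so upright. Levers 1 and 3 are offset +27 and -27 mm, as expected.
- **Tray:** centre about (0.503, -0.380). The old module spans x 0.537–0.597, so x 0.36–0.535 is free.

Next is IK planning.

```bash
cat >> h.py <<'E'
def down(yaw,flip):  # tool x along +y (flip=0: camera on -x side) or -y (flip=1)
    a=np.pi/2+yaw+(np.pi if flip else 0)
    x=np.array([np.cos(a),np.sin(a),0]);z=np.array([0,0,-1.]);y=np.cross(z,x)
    return R.from_matrix(np.c_[x,y,z]).as_quat()
E
python3 - <<'E'
from h import *
np.set_printoptions(precision=3,suppress=True)
for fl in (0,1):
    for p in [(.705,-.002,.2),(.705,-.002,.128),(.655,-.002,.128),(.556,-.0025,.15),(.556,-.0025,.039),(.43,-.004,.039),(.519,-.004,.04),(.455,-.004,.14),(.455,-.38,.14),(.455,-.38,.045)]:
        print(fl,p,manip.solve_ik(p,down(.0,fl)))
E
```

```text
0 (0.705, -0.002, 0.2) [ 0.603  0.864 -1.121  1.405  0.778  1.35   1.03 ]
0 (0.705, -0.002, 0.128) [ 0.604  0.952 -1.109  1.46   0.869  1.27   0.975]
0 (0.655, -0.002, 0.128) [ 0.647  0.854 -1.074  1.604  0.799  1.18   0.964]
0 (0.556, -0.0025, 0.15) [ 0.7    0.595 -0.987  1.847  0.58   1.02   1.044]
0 (0.556, -0.0025, 0.039) [ 0.665  0.795 -0.954  1.903  0.834  0.904  0.859]
0 (0.43, -0.004, 0.039) [ 0.614  0.529 -0.784  2.205  0.635  0.645  0.942]
0 (0.519, -0.004, 0.04) [ 0.65   0.703 -0.888  1.994  0.761  0.816  0.889]
0 (0.455, -0.004, 0.14) [ 1.007  0.649 -1.35   2.085  0.753  1.039  0.837]
0 (0.455, -0.38, 0.14) [ 1.369  0.691 -1.008  1.762  0.662  1.07   1.697]
0 (0.455, -0.38, 0.045) [ 1.307  0.811 -0.913  1.809  0.794  0.936  1.607]
1 (0.705, -0.002, 0.2) [ 0.392  0.682 -0.677  1.413  0.438  1.199 -1.906]
1 (0.705, -0.002, 0.128) [ 0.352  0.738 -0.603  1.47   0.449  1.074 -1.916]
1 (0.655, -0.002, 0.128) [ 0.408  0.667 -0.645  1.612  0.453  1.016 -1.947]
1 (0.556, -0.0025, 0.15) [ 0.572  0.513 -0.792  1.85   0.44   0.962 -1.985]
1 (0.556, -0.0025, 0.039) [ 0.405  0.635 -0.576  1.911  0.499  0.742 -2.029]
1 (0.43, -0.004, 0.039) [ 0.537  0.496 -0.688  2.207  0.553  0.613 -2.128]
1 (0.519, -0.004, 0.04) [ 0.439  0.59  -0.6    2.     0.507  0.702 -2.05 ]
1 (0.455, -0.004, 0.14) [ 0.747  0.384 -0.932  2.091  0.409  0.857 -1.996]
1 (0.455, -0.38, 0.14) [ 0.975  0.498 -0.423  1.775  0.249  0.921 -1.125]
1 (0.455, -0.38, 0.045) [ 0.928  0.628 -0.364  1.821  0.312  0.749 -1.174]
```

Run:
```python
from h import *
effector.close(10)
manip.move_pose([.66,-.002,.30],down(.01,0))
cw=viewer.get_calibration("wrist"); im=viewer.get_image("wrist"); cv2.imwrite("pics/w1.png",im[:,:,::-1])
import pickle; pickle.dump(cw,open("cw1.pkl","wb"))
print(manip.current_clock(),manip.current_tool_pos(),manip.current_finger_gap(),manip.current_force())
print(proj(cw,[[.589,-.0025,.088],[.662,-.002,.104],[.662,-.002,.159],[.554,-.0025,.058]]))
```

```text
4.2417 [ 0.66003622 -0.00343058  0.29971845] 0.0005267567718458032 [ 0.00568052 -0.27418377  0.23594083]
[[323.66316278 102.85413896]
 [323.60689442 175.18546363]
 [323.75013743 188.2768043 ]
 [323.85784464  69.24559584]]
```

View pics/w1.png

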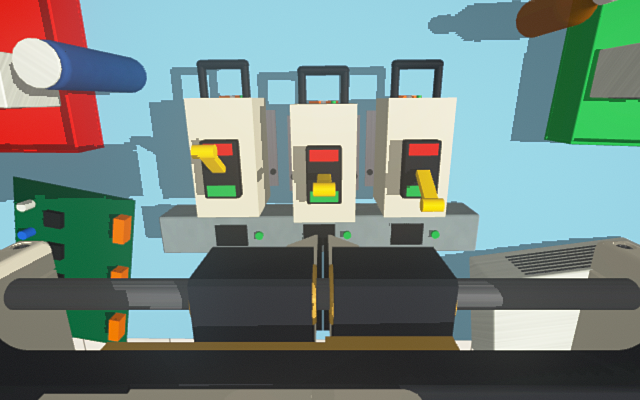

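The wrist view agrees with the measurements. The dock 2 front edge is at (324,103), its upright lever tip is at (324,189), and its handle bar is at (323,69), each within 2 px of prediction. The left lever (208,152) leans to the front and the right one (430,200) leans to the back. Now I'll push lever 2.

Run:
```python
from h import *
q=down(.01,0)
manip.servo_line([.706,-.002,.20],q,vel=.25)
manip.servo_line([.706,-.002,.128],q,vel=.15)
f0=manip.current_force(); print(manip.current_tool_pos(),f0)
manip.servo_line([.682,-.002,.128],q,vel=.08)
x=.682
while x>.649:
    x-=.003
    manip.servo_line([x,-.002,.128],q,vel=.06)
    f=manip.current_force()-f0
    print(round(x,4),manip.current_tool_pos()[0].round(4),f.round(2))
    if abs(f[0])>8: break
cw=viewer.get_calibration("wrist");cv2.imwrite("pics/w2.png",viewer.get_image("wrist")[:,:,::-1])
cv2.imwrite("pics/s2.png",viewer.get_image("scene")[:,:,::-1])
print(manip.current_clock())
```

```text
[ 0.70655954 -0.00175382  0.12918261] [-0.29594203  0.45446421  0.78936255]
0.679 0.6794 [ 0.99 -0.6  -1.13]
0.676 0.6759 [ 1.   -0.67 -0.49]
0.673 0.6729 [ 1.5  -0.91 -0.59]
0.67 0.6698 [ 1.55 -1.07 -1.  ]
0.667 0.6667 [ 1.63 -0.5  -0.81]
0.664 0.6637 [ 1.24 -0.74 -1.05]
0.661 0.6609 [ 2.58 -0.59 -0.37]
0.658 0.6598 [ 5.54 -1.39 -0.89]
0.655 0.6588 [10.04 -0.71 -0.86]
8.2667
```

View pics/w2.png

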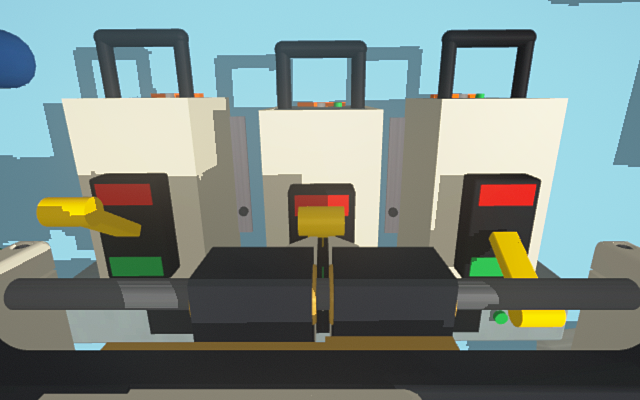

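The lever stands over the red mark at (321,220), and the push force rose to 10 N at x = 0.659, where the end stop was expected. I'll retreat, check the lever, and go to the handle.

Run:
```python
from h import *
q=down(.01,0)
manip.servo_line([.685,-.002,.128],q,vel=.15)
manip.servo_line([.685,-.002,.22],q,vel=.25)
manip.move_pose([.560,-.003,.16],q)
effector.open_jaws()
cw=viewer.get_calibration("wrist");im=viewer.get_image("wrist");cv2.imwrite("pics/w3.png",im[:,:,::-1])
print(proj(cw,[[.589,-.0025,.088],[.631,-.002,.149],[.554,-.0025,.058],[.554,.026,.058],[.554,-.031,.058]]))
it=viewer.get_image("top");cv2.imwrite("pics/t3.png",cv2.resize(it[80:180,230:400,::-1],None,fx=4.5,fy=4.5,interpolation=cv2.INTER_CUBIC))
is_=viewer.get_image("scene");cv2.imwrite("pics/s3.png",cv2.resize(is_[225:325,260:420,::-1],None,fx=4.5,fy=4.5,interpolation=cv2.INTER_CUBIC))
print(manip.current_clock(),manip.current_tool_pos(),manip.current_finger_gap())
```

```text
[[322.06186083 247.93474698]
 [322.1045912  356.51428872]
 [322.53197904 190.74688274]
 [358.97170778 191.08961341]
 [286.0744182  190.40398435]]
11.35 [ 0.56001297 -0.00301847  0.16000209] 0.09224469990469976
```

View pics/w3.png

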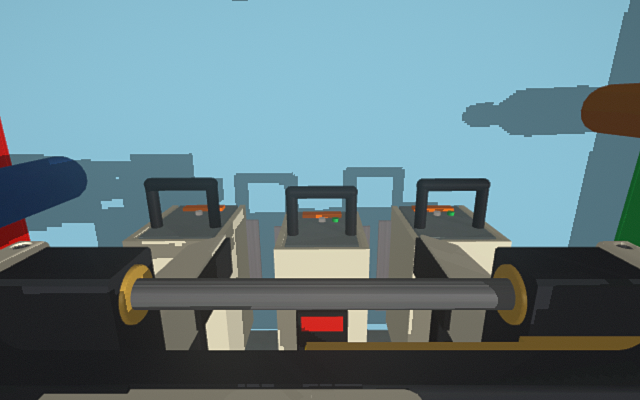

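View pics/s3.png

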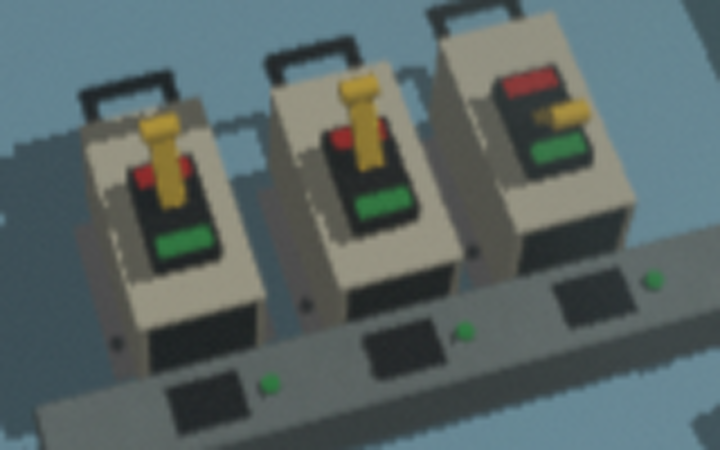

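Lever 2 now has the same pose as lever 3 (off). Lever 1 is unchanged. The handle spans px 285–357 at row 190, as predicted. Now I'll grip the handle across its ends and pull.

Run:
```python
from h import *
q=down(.01,0)
f0=manip.current_force()
manip.servo_line([.560,-.003,.039],q,vel=.12)
print(manip.current_tool_pos(),manip.current_force()-f0)
effector.close(25)
print("gap",manip.current_finger_gap(),manip.current_tool_pos(),manip.current_force()-f0)
manip.servo_line([.545,-.00315,.039],q,vel=.08)
print("gap",manip.current_finger_gap(),manip.current_force()-f0)
cv2.imwrite("pics/w4.png",viewer.get_image("wrist")[:,:,::-1])
print(manip.current_clock())
```

```text
[ 0.56069122 -0.00281463  0.03975452] [ 0.75397639 -0.63970875  1.65285997]
gap 0.05485867736165209 [ 0.55997331 -0.00321518  0.03906455] [-0.59768259 -1.89487113  2.41141611]
gap 0.05510454805236642 [-3.03618535 -0.95657098  4.4407769 ]
13.575
```

View pics/w4.png

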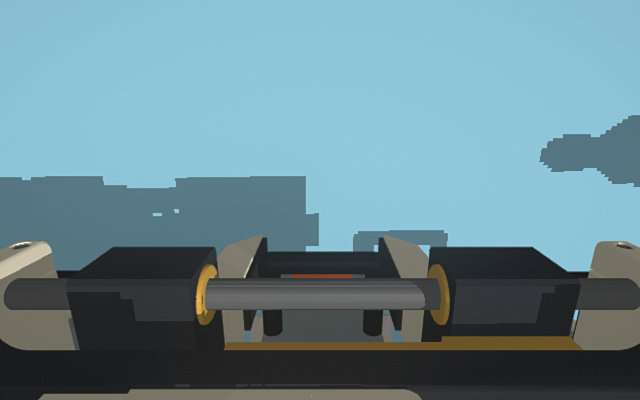

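The handle sits between the pads, with the bar at row 258, a gap of 55 mm and a 3 N drag. I'll carry on pulling.

Run:
```python
from h import *
q=down(.01,0)
manip.servo_line([.435,-.0043,.039],q,vel=.10)
print("gap",manip.current_finger_gap(),manip.current_force(),manip.current_tool_pos())
effector.open_jaws()
manip.sleep(.3)
manip.servo_line([.435,-.0043,.16],q,vel=.25)
manip.servo_line([.41,-.0043,.22],q,vel=.25)
ct=viewer.get_image("top");cv2.imwrite("pics/t5.png",ct[:,:,::-1]);cv2.imwrite("pics/s5.png",viewer.get_image("scene")[:,:,::-1])
cw=viewer.get_calibration("wrist");cv2.imwrite("pics/w5.png",viewer.get_image("wrist")[:,:,::-1])
import pickle;pickle.dump(cw,open("cw5.pkl","wb"))
print(manip.current_clock())
for n,im,b in (("s5c",cv2.imread("pics/s5.png"),(180,325,240,420)),):
    cv2.imwrite(f"pics/{n}.png",cv2.resize(im[b[0]:b[1],b[2]:b[3]],None,fx=4,fy=4,interpolation=cv2.INTER_CUBIC))
```

```text
gap 0.055528403314159494 [-2.22905279 -0.23098291  6.85226433] [ 0.4344063  -0.00449012  0.0389747 ]
17.1333
```

View pics/s5c.png

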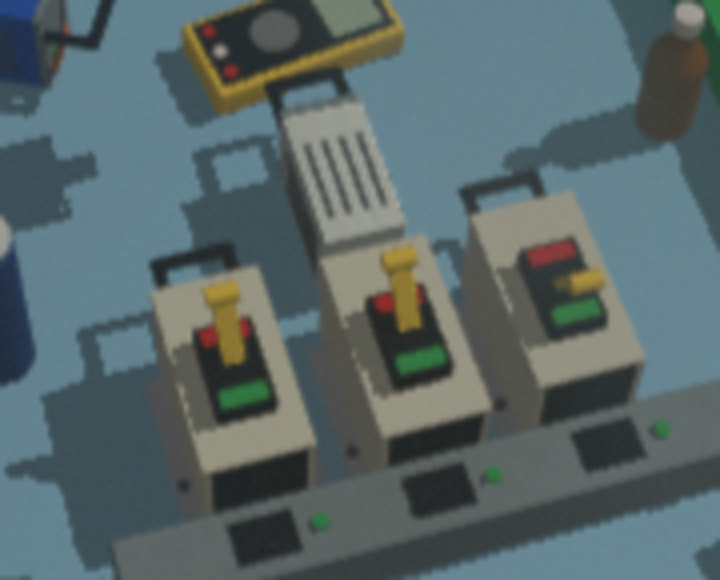

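View pics/w5.png

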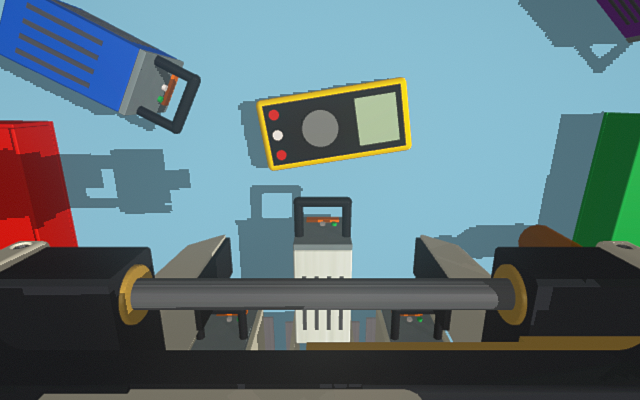

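View pics/t5.png

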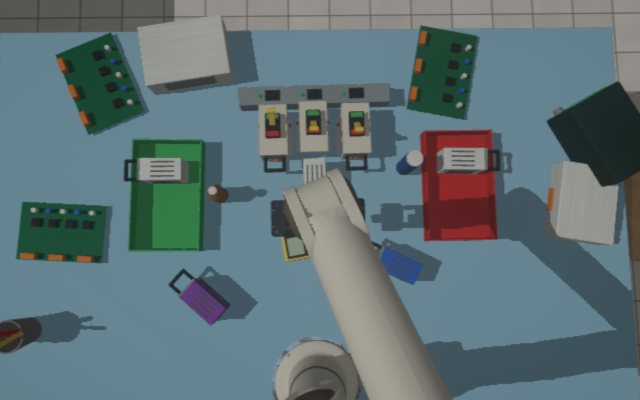

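The module stands upright and fully clear of dock 2, with a visible gap behind it, and is let go. In the wrist view the bar is at (323,201) and the body spans cols 294–352. The meter and the neighbours look undisturbed. Next I'll locate the module for the body grasp.

Run:
```python
from h import *
import pickle
np.set_printoptions(precision=4,suppress=True)
cs=viewer.get_calibration("scene");cw=pickle.load(open("cw5.pkl","rb"))
s=lambda *p: np.array(p)/4+[240-.4,180-.4]
P=onz(cs,[s(*c) for c in [(283,114),(357,99),(404,224),(322,247)]],.08);print(P[:,:2],P.mean(0))
print("bar",onz(cw,[(295,202),(323,201),(351,202)],.058)[:,:2])
print("body edges",onz(cw,[(294,262),(352,262),(294,335),(352,335)],.08)[:,:2])
print("predicted mid .519 -> front-top",proj(cw,[[.464,-.0043,.08],[.429,-.0043,.058]]))
```

```text
[[ 0.4658 -0.0288]
 [ 0.4668  0.0228]
 [ 0.5711  0.0239]
 [ 0.574  -0.0322]] [ 0.5194 -0.0036  0.08  ]
bar [[ 0.4301 -0.0305]
 [ 0.4288 -0.0034]
 [ 0.4296  0.0237]]
body edges [[ 0.4829 -0.0305]
 [ 0.4824  0.0246]
 [ 0.5644 -0.0316]
 [ 0.5639  0.0273]]
predicted mid .519 -> front-top [[321.7489 243.795 ]
 [322.0932 201.1699]]
```

Wrist and scene views agree on the module mid at about (0.519, -0.0035), yaw about 0. Now I'll grasp the body and lift it a little.

Run:
```python
from h import *
q=down(.0,0)
manip.servo_line([.516,-.0038,.17],q,vel=.25)
f0=manip.current_force()
manip.servo_line([.516,-.0038,.036],q,vel=.15)
print(manip.current_tool_pos(),manip.current_force()-f0)
effector.close(40)
print("gap",manip.current_finger_gap(),manip.current_tool_pos(),manip.current_force()-f0)
manip.servo_line([.516,-.0038,.066],q,vel=.08)
print("gap",manip.current_finger_gap(),manip.current_tool_pos(),manip.current_force()-f0,manip.current_wrist_torque())
cv2.imwrite("pics/w6.png",viewer.get_image("wrist")[:,:,::-1])
cv2.imwrite("pics/s6.png",viewer.get_image("scene")[:,:,::-1])
print(manip.current_clock())
```

```text
[ 0.51667309 -0.00367866  0.0367911 ] [ 0.59589145 -0.64349687 -0.01954873]
gap 0.05568618857315002 [ 0.51609436 -0.00384594  0.03612113] [ 1.05381704 -1.44151121  2.01424419]
gap 0.05584513408822927 [ 0.51616929 -0.00411679  0.06637352] [ 0.99632036 -2.4015309  -6.12410769] [ 0.07291538 -0.12748558 -0.02184341]
20.25
```

View pics/w6.png

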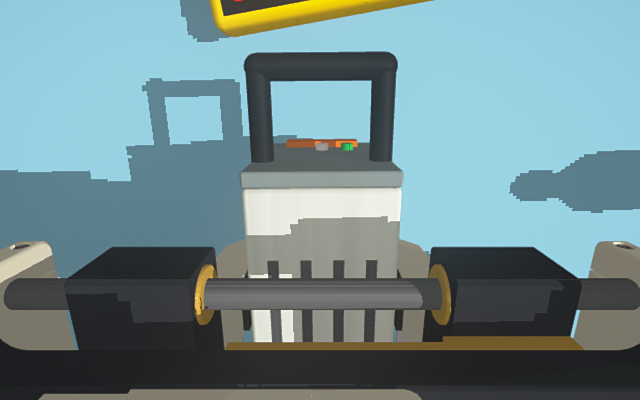

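View pics/s6.png

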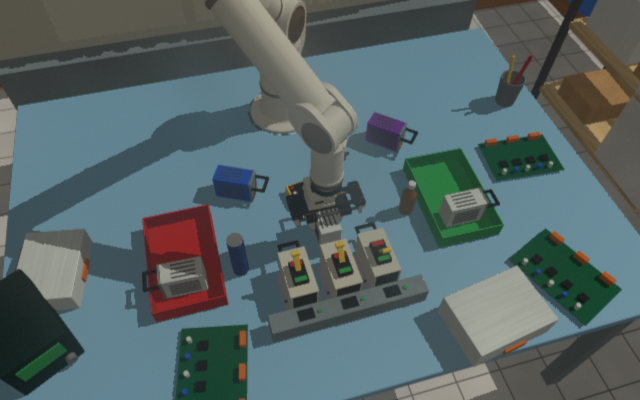

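The body is held (55.8 mm gap, 6.1 N, which fits 0.65 kg). I'll carry it at a height clear of the decoy, along x≈0.452 to keep away from the can.

Run:
```python
from h import *
import pickle
q=down(.0,0)
manip.servo_line([.516,-.0038,.11],q,vel=.15)
manip.servo_line([.452,-.0038,.155],q,vel=.2)
manip.servo_line([.452,-.38,.155],q,vel=.25)
manip.servo_line([.452,-.38,.125],q,vel=.15)
print(manip.current_tool_pos(),manip.current_finger_gap(),manip.current_force())
cw=viewer.get_calibration("wrist");cv2.imwrite("pics/w7.png",viewer.get_image("wrist")[:,:,::-1]);pickle.dump(cw,open("cw7.pkl","wb"))
cv2.imwrite("pics/s7.png",cv2.resize(viewer.get_image("scene")[170:330,110:290,::-1],None,fx=3.6,fy=3.6,interpolation=cv2.INTER_CUBIC))
print(manip.current_clock())
```

```text
[ 0.45145078 -0.37891095  0.12440381] 0.055728430858977517 [ 0.41614965 -0.27384761 -5.76787483]
23.3417
```

View pics/w7.png

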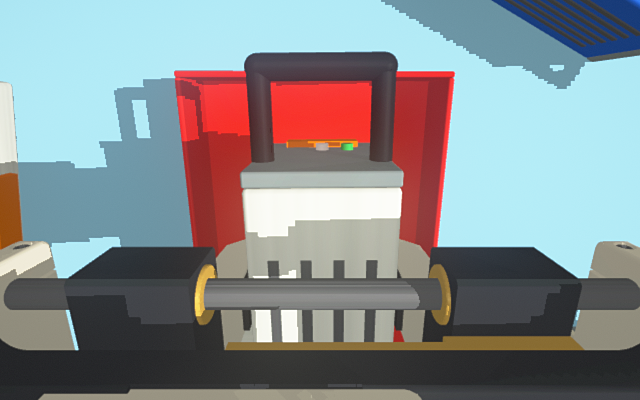

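View pics/s7.png

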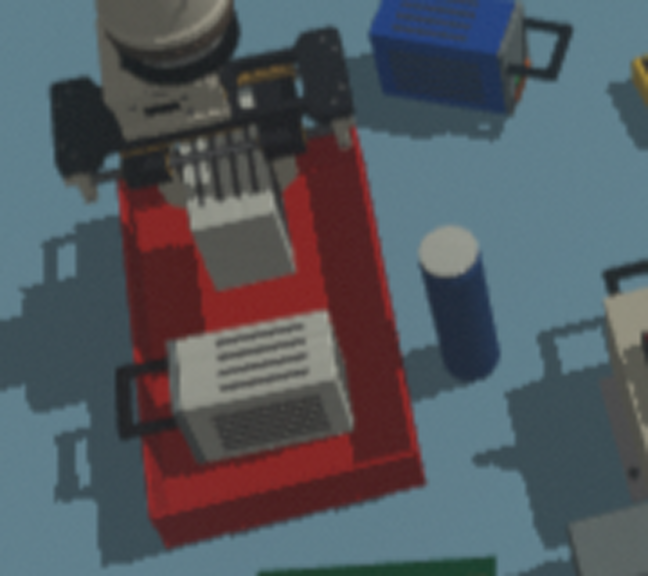

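Run:
```python
from h import *
import pickle
cw=pickle.load(open("cw7.pkl","rb"))
print(onz(cw,[(176,73),(454,73)],.05))
print("floor near corners",onz(cw,[(205,78),(430,78)],.05))
```

```text
[[ 0.36060133 -0.47151431  0.05      ]
 [ 0.36043023 -0.29462133  0.05      ]]
floor near corners [[ 0.3635898  -0.45335641  0.05      ]
 [ 0.36345269 -0.30963945  0.05      ]]
```

The wrist view gives the tray's near wall at x = 0.360 and its centre at y = -0.383. The module is centred and about 25 mm clear of the old one, so I'll lower it.

Run:
```python
from h import *
q=down(.0,0)
manip.servo_line([.452,-.382,.056],q,vel=.1)
f0=manip.current_force();print(f0)
z=.056
while z>.034:
    z-=.0025
    manip.servo_line([.452,-.382,z],q,vel=.04)
    f=manip.current_force(); print(round(z,4),manip.current_tool_pos()[2].round(4),f.round(2))
    if f[2]-f0[2]>5: break
effector.open_jaws()
manip.sleep(.2)
manip.servo_line([.452,-.382,.15],q,vel=.15)
print(manip.current_clock(),manip.current_finger_gap())
manip.servo_line([.452,-.382,.25],q,vel=.25)
manip.move_pose([.40,-.18,.30],q)
cv2.imwrite("pics/t8.png",viewer.get_image("top")[:,:,::-1]);cv2.imwrite("pics/s8.png",viewer.get_image("scene")[:,:,::-1])
print(manip.current_clock(),manip.current_force())
```

```text
[ 0.9744042   0.07325587 -5.6514127 ]
0.0535 0.0539 [-0.4   0.6  -6.14]
0.051 0.0509 [-0.68  0.22 -6.  ]
0.0485 0.0483 [ 0.17  0.17 -5.21]
0.046 0.0458 [ 0.12  0.21 -5.62]
0.0435 0.0433 [-0.16  1.06 -6.49]
0.041 0.0408 [-1.08  0.64 -5.4 ]
0.0385 0.0401 [-3.81  1.64  7.05]
27.7917 0.09192337172844289
29.3083 [-0.98040745  0.20016327 -0.30198492]
```

View pics/t8.png

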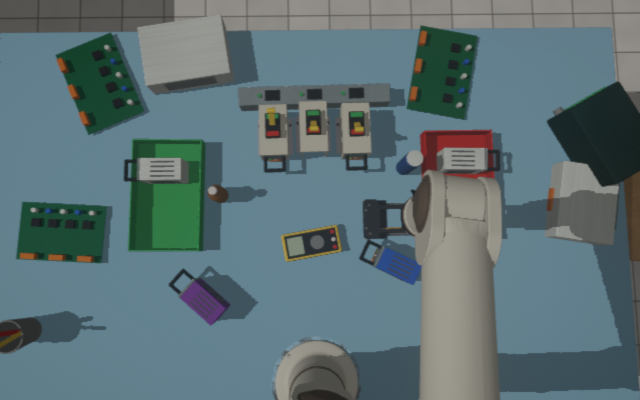

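View pics/s8.png

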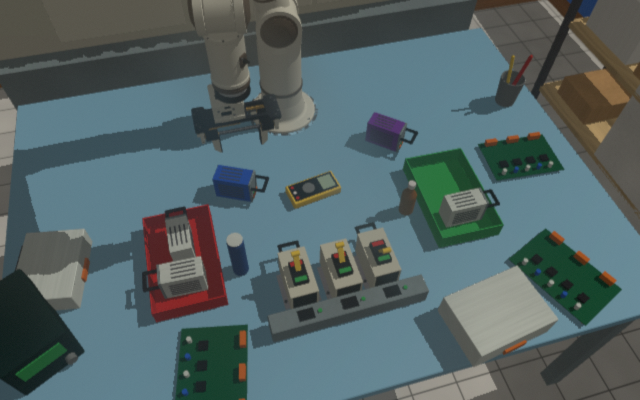

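The module stands in the tray at scene (180,238). I'll compare the bystanders with the first image and check the tray close up.

Run:
```python
from h import *
a=cv2.imread("pics/scene0.png");b=cv2.imread("pics/s8.png")
d=(cv2.absdiff(a,b).max(2)>50).astype(np.uint8)
n,l,st,ce=cv2.connectedComponentsWithStats(d)
for i in range(1,n):
    if st[i,4]>12: print(st[i],ce[i].round())
cs=viewer.get_calibration("scene")
cv2.imwrite("pics/s8c.png",cv2.resize(b[195:325,125:265],None,fx=4.4,fy=4.4,interpolation=cv2.INTER_CUBIC))
```

```text
[ 0  0 14 12 61] [5. 3.]
[284  11  18  16  67] [294.  15.]
[237  37   9  19  94] [241.  47.]
[ 20  54  18  12 122] [29. 60.]
[ 25  68  26  31 499] [38. 82.]
[ 191   69   60   46 1129] [226.  92.]
[   6   86   90   67 2630] [ 51. 122.]
[244 102   6   3  14] [246. 103.]
[253 115  25  15 168] [266. 122.]
[259 131   8  13  80] [262. 136.]
[214 140   8  12  63] [218. 145.]
[ 44 143  22   7  49] [ 54. 146.]
[ 14 151   9   7  36] [ 17. 155.]
[ 26 153 107  26 382] [ 72. 166.]
[  9 182  24  30 437] [ 20. 196.]
[165 207  21   7  78] [175. 210.]
[ 36 212   3   6  14] [ 37. 215.]
[ 149  216   47   52 1116] [172. 241.]
[   4  222   86   55 2828] [ 44. 250.]
[319 233  22  11 102] [329. 237.]
[ 89 243  42  30 611] [107. 256.]
[335 242   9   9  57] [339. 246.]
[308 251  11   5  26] [314. 252.]
[344 250   4   5  13] [345. 252.]
```

View pics/s8c.png

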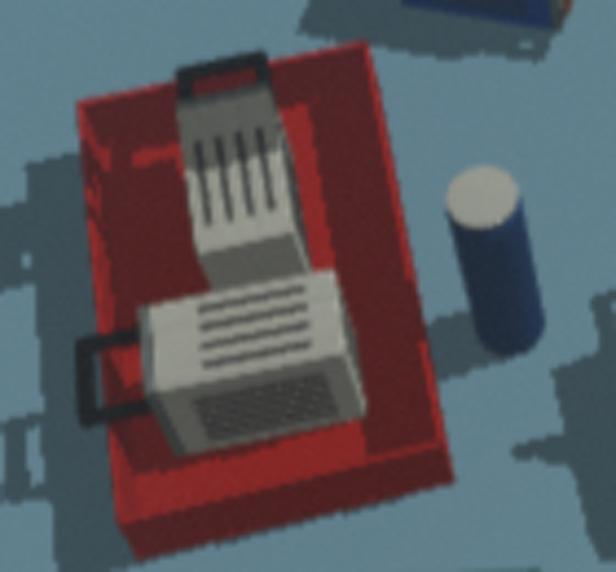

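The image differences are only the arm and its shadows, the dock 2 lever and handle, and the module in the tray. The bottle, can, meter, other modules and other levers have not changed. In the close crop the module stands flat and let go beside the old one. I'm handing in.

Run:
```python
from h import *
print(manip.current_joint_velocities(),manip.current_finger_gap()); manip.hand_in(); print(manip.current_clock())
```

```text
[-0.00235293  0.00476532 -0.00475177 -0.00122894 -0.00623848  0.00386804
 -0.00247408] 0.09174194062244984
the job is handed in; nothing more can be done
the job is handed in; nothing more can be done
```

The job is done and handed in at about 29 s of the 67 s allowed. No verdict is reported on hand-in.

- **What I did:** Dock 2, the middle one, had the tripped breaker. I pushed its lever to the front stop, where the push force rose to 10 N. I then drew the module out by gripping its handle across the ends, and let go of it standing on the bench. I took it by its body and lowered it slowly into the free near part of the red tray until the force showed contact with the floor (TCP at 40 mm, as expected), then released it.
- **Last checks:** The module stands upright and free in the tray, beside the old one. Lever 2 has the same lean as the dock 3 lever, which is off. Before/after pictures showed no change in the other levers and modules, the bottle, the can or the meter.
- **Limits and disagreements:** The tray centre measured in the different views differed by up to 5 mm, well inside the tolerance. I judged the lever angle from pictures and the stop force, not from a joint reading. I did not measure the module's final position by triangulation.

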